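Clear the drilling chips, then show the camera the hidden drill exit in a mirror

ROBOT

A 7-joint arm with a two-finger parallel gripper is mounted at the origin on the work surface. World frame = base frame: x ahead of the robot, y to its left, z up, the work surface at z = 0. Lengths are in m, angles in rad, forces in N, time in s.
With the tool pointing down it reaches from about 0.425 to 0.95 m from the base axis. Payload 4.7 kg.
Tool frame: the origin (TCP) lies on the centre line of the jaws, within the pads' length; the fingertips stand robot.nose_length ahead of it and the grasp point (between the pads) lies 8 mm behind it (robot.nose_length is the distance from the TCP to the fingertips, in m); z points along the fingers, x is the direction in which the jaws open and shut, and the axes are right-handed (so a half turn about z gives the same grasp; the last joint's range is limited). The gripper opens to 85 mm and grips with 20 to 120 N. Pads are 22 mm wide; open, the fingers measure 114 mm over their backs; the gripper's body (76 mm by 85 mm) begins 54 mm behind the grasp point. The pads swing forward as they close: fully open they stand 13 mm farther back than shut.
Start: joints at [1.308, 0.469, -0.049, 1.532, 0.024, 1.141, -0.082], TCP at [0.156, -0.657, 0.242] pointing down, gripper open.
Joint ranges: [-2.59, 2.59], [-0.33, 1.99], [-1.39, 1.29], [0.1, 2.45], [-1.04, 4.18], [0.21, 1.99], [-2.66, 2.66]. Speed limits (rad/s): [2.57, 2.57, 3.14, 3.14, 3.14, 3.14, 3.14].

INTERFACE

Orientations are given as [roll, pitch, yaw] about the fixed x, y, z axes, in that order (R = Rz(yaw) Ry(pitch) Rx(roll)).
In Python, from plant import robot gives the robot as it stands. Calls block until the motion is done:
- robot.goto(position, orientation): joint-space move of the TCP to a pose.
- robot.move_straight(position, vel=0.15, attitude=None, contact_N=None): straight line of the TCP; attitude=None keeps the orientation; vel is the mean speed in m/s. With contact_N (N) it stops when the force on the tool has changed by that much, and returns True; else False.
- robot.move_joints(angles): joint-space move.
- robot.grip(opening, strength=None): opening from 0.0 (shut) to 1.0 (fully open); strength is the grip in N (None keeps the last); returns when the fingers have stopped.
- robot.sleep(seconds).
- robot.inverse_kinematics(position, orientation): joint angles nearest the present ones, or None.
- robot.sense(): the state.
- robot.grab_frame(name): name is "scene" or "side" or "wrist"; returns a dict with "image" (480x640x3 uint8, red, green, blue), "range_z" (480x640 float32, m along the optical axis (not along the pixel's ray), 0 where there is no reading), "fx", "fy", "cx", "cy" (pixels), "dist_coeffs" ([k1, k2, p1, p2, k3] as OpenCV has them; the pictures are not rectified), "R" (3x3) and "t" (3): a world point X has camera coordinates R X + t. Camera axes: x right, y down, z forward; pixel columns grow to the right and rows downward; lengths in m; the calibration is good to about 2 mm. A picture is of the moment at which its call begins.
A pose or a line that the arm cannot do raises robot.IKError and nothing moves.
- robot.close_job(): hands the job in, once; it reports no verdict.
The state is a dict: "t": time; "joint_pos": joint angles; "joint_velocities": joint speeds; "effort": joint torques, N m; "tcp_pos": TCP position; "tcp_rot": TCP orientation; "wrist_force": force on the tool from outside, world axes, zero at the start; "torque": the same for the moment, N m; "opening": opening from 0.0 (shut) to 1.0 (fully open).
Only numpy, scipy, OpenCV 4.12 (cv2) and the standard library are available. Lean on these libraries where they do the work, as an engineer would, in place of code of your own. Each camera call takes 0.05 s, during which the arm holds its last target.

TASK

Holding the scraper block, wipe the three loose metal chips off the metal plate onto the worktop (never push them with the fingers), then stand the scraper upright on the worktop and let go of it. Then take hold of the sprung inspection mirror and turn it until the little camera on its stand sees, near the middle of the mirror, the drill hole in the clamped wooden block, which it cannot see directly. Finish while still holding the mirror at that angle, and leave the tumbler and the spice jar where they are.

Things in the scene. Friction and masses are not known exactly. Their poses are not given: they have to be found in the camera images.
- plate: Fixed dark steel plate, 160 x 220 mm (x, y), 15 mm thick; origin: centre of its underside. A wooden block 90 x 40 x 110 mm (x, y, tall) stands on it at y = -80 mm; its drilled face (y = -60 mm) looks to +y. Clamps at its x ends rise 32 mm. Chips lie within x -45 to 40, y 5 to 90 mm on the open flat rest; wipe them off over the +x or -x edge.
- mark (a point): Centre of the dark drill hole (18 mm wide with a darker burnt ring, 26 mm) in the wooden block's drilled face: plate coordinates (0, -60, 80) mm, 80 mm above the worktop.
- chip0: Loose steel chip, 18 x 14 x 8 mm, about 12 g, lying flat on the plate; origin at the centre of its underside. Off the plate: its origin is under 12 mm above the worktop, or 3 mm or more beyond a plate edge (leaning or heaped, under 30 mm high).
- chip1: Loose steel chip, 18 x 14 x 8 mm, about 12 g, lying flat on the plate; origin at the centre of its underside. Off the plate: its origin is under 12 mm above the worktop, or 3 mm or more beyond a plate edge (leaning or heaped, under 30 mm high).
- chip2: Loose steel chip, 18 x 14 x 8 mm, about 12 g, lying flat on the plate; origin at the centre of its underside. Off the plate: its origin is under 12 mm above the worktop, or 3 mm or more beyond a plate edge (leaning or heaped, under 30 mm high).
- scraper: Loose scraper block standing on its rubber foot, 130 to 210 g; origin: centre of its underside, z up. Foot 30 mm (x) by 110 mm (y) by 16 mm tall; wooden shoulder 26 x 100 mm up to 28 mm; then a wooden grip 22 mm thick (x), 60 mm wide (y), 28 to 75 mm above the underside: pinch it across x from above. It wipes along its x.
- stand: Fixed steel mirror stand, base 220 x 80 x 12 mm reaching from x = -50 to +170 mm of its own frame; origin on the worktop directly under the mirror's pivot. The little black camera (97 mm tall) stands at its +x end and looks along the stand's -x at the mirror.
- lens (a point): Front of the little camera's lens: stand coordinates (120, 0, 80) mm.
- mirror: Upright mirror, glass 58 x 68 mm, frame 64 x 74 mm, swivelling on an upright axis in the glass. Origin on the axis, 40 mm up; +x: the glass's normal, z up. At rest, on a stop, the normal is 0.175 rad counter-clockwise (from above) of the stand's +x; it turns clockwise up to 1.6 rad. A light spring (0.02 to 0.11 N m) returns it when let go.
- mirror_grip (a point): Middle of the mirror's black bar knob, 153 mm above the worktop on the swivel axis: 14 mm thick along the mirror's x (normal), 46 mm wide along the mirror's y, from 135 to 171 mm above the worktop. Nothing else within 60 mm is taller than 117 mm.
- sight: Invisible: the little camera's line of sight after the mirror. Origin on the swivel axis, 80 mm up; +x points along the reflected line, turning twice as far as the mirror. The hole is centred when it lies on this line: then the mirror's normal halves the horizontal angle between the directions from the axis to lens and hole.
- tumbler: Glass tumbler, 74 mm wide, 110 mm tall, a bystander; origin at the centre of its underside.
- spice_jar: Spice jar, 48 mm wide, 100 mm tall, a bystander; origin at the centre of its underside.
Mind the look-alikes: they are no part of the job. Several things look just like the scraper: the one meant starts nearest to the robot's base. What is shaped like the stand but blue is not meant.

How it is judged:
By the outcome, as a careful person would: the job done as asked, in the order asked, and still so for the second after the job is handed in, while the arm keeps its last pose, push and grip.
It also fails if it takes over 67 s, if anything falls off the work surface, if the arm or the gripper's body presses on something with over 40 N, if the wrist force passes 120 N, or if a joint passes its speed limit or range.

## Working session

There is one attempt and no reset: what is moved stays moved. The work goes in short steps, each a Python script; the robot and the scene stay as the last script left them, time stands still between calls to the robot, and variables do not carry over. Pictures are saved under pics/ and viewed, and the job is handed in when it is done.

```bash
ls; mkdir -p pics; python3 - <<'E'
from plant import robot
import cv2,pickle
s=robot.sense();print(s['t'],s['tcp_pos'],s['tcp_rot'],s['opening'],robot.nose_length)
for n in ['scene','side','wrist']:
    f=robot.grab_frame(n);pickle.dump(f,open(f'pics/{n}0.pkl','wb'))
    cv2.imwrite(f'pics/{n}0.png',f['image'][:,:,::-1]);print(n,f['fx'],f['cx'],f['cy'],f['dist_coeffs'],-f['R'].T@f['t'])
E
```

```text
pics
0.0 [ 0.15626921 -0.65608311  0.24126519] [ 3.14153272e+00  1.96519436e-03 -1.33693865e+00] 1.0022109883924257 0.011
scene 513.7381050050104 320.18546011202585 244.2601429144396 [0.00661604 0.         0.         0.         0.        ] [ 1.32811714 -0.54623723  1.40421464]
side 557.3357669740238 318.66550166903295 244.76091118309608 [-0.08530661  0.          0.          0.          0.        ] [0.3148248  0.96384023 0.98875693]
wrist 334.2712933258486 320.87190636954836 236.6777541218648 [-0.00989054  0.          0.          0.          0.        ] [ 0.22455863 -0.63968772  0.37164916]
```

View pics/scene0.png

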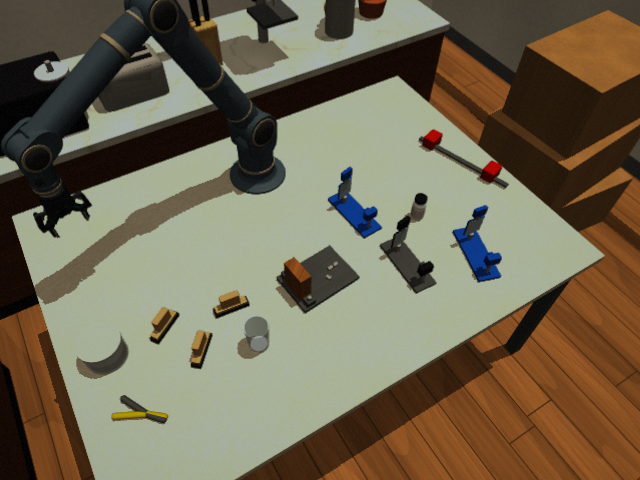

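View pics/side0.png

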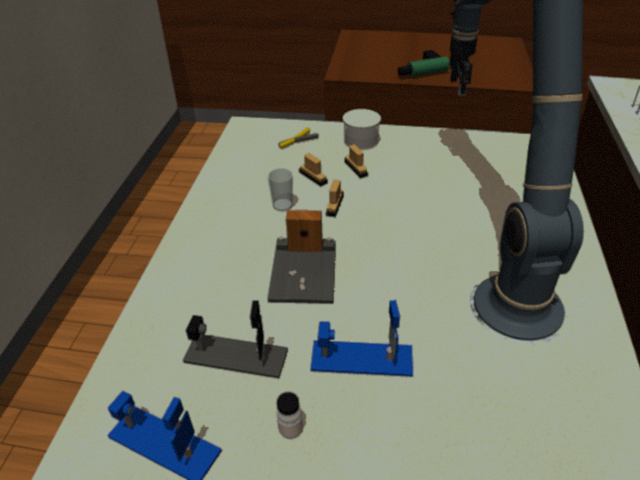

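View pics/wrist0.png

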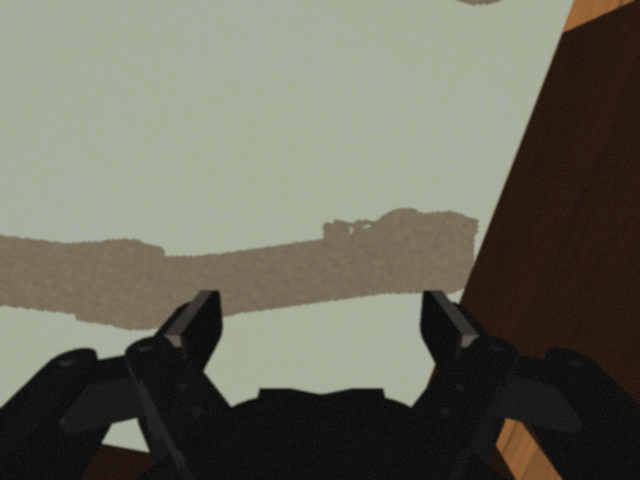

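The scene shows three scrapers at about (163,323), (201,347) and (231,302), and the plate near (318,278) with the block at (297,278). The grey stand is near (407,262), with blue look-alikes at (355,213) and (476,255). Next I'll turn these into world positions.

```bash
cat > h.py <<'E'
import numpy as np,cv2,pickle
def K(f): return np.array([[f['fx'],0,f['cx']],[0,f['fy'],f['cy']],[0,0,1]])
def rays(f,uv):
    uv=np.asarray(uv,float).reshape(-1,1,2)
    p=cv2.undistortPoints(uv,K(f),np.array(f['dist_coeffs']))[:,0]
    return np.c_[p,np.ones(len(p))]
def plane(f,uv,z):
    r=rays(f,uv)@f['R']; c=-f['R'].T@f['t']
    return c+r*((z-c[2])/r[:,2])[:,None]
def cloud(f):
    v,u=np.mgrid[:480,:640]
    r=rays(f,np.c_[u.ravel(),v.ravel()])
    P=(r*f['range_z'].ravel()[:,None]-f['t'])@f['R']
    P[f['range_z'].ravel()==0]=np.nan
    return P.reshape(480,640,3)
def proj(f,X):
    return cv2.projectPoints(np.asarray(X,float).reshape(-1,3),cv2.Rodrigues(f['R'])[0],f['t'],K(f),np.array(f['dist_coeffs']))[0][:,0]
def crop(f,x0,y0,x1,y1,name,s=4):
    cv2.imwrite(name,cv2.resize(f['image'][y0:y1,x0:x1,::-1],None,fx=s,fy=s,interpolation=cv2.INTER_CUBIC))
def load(n): return pickle.load(open(f'pics/{n}.pkl','rb'))
E
python3 - <<'E'
from h import *
for n,rg in [('scene0',(100,280,280,380)),('side0',(250,120,400,310))]:
    f=load(n);C=cloud(f);im=f['image'].astype(int)
    tab=(C[...,2]>-.02)&(C[...,2]<.3)
    print(n,'table z noise',np.nanpercentile(C[380:400,300:330,2] if n=='scene0' else C[400:420,250:270,2],[5,50,95]))
    hsv=cv2.cvtColor(f['image'],cv2.COLOR_RGB2HSV)
    m=((hsv[...,0]>8)&(hsv[...,0]<30)&(hsv[...,1]>90)&tab&(C[...,2]>.01)).astype(np.uint8)
    k,l,st,ce=cv2.connectedComponentsWithStats(m)
    for i in range(1,k):
        if st[i,4]>25:
            P=C[l==i];print(st[i],np.nanmedian(P,0).round(3),np.nanmin(P,0).round(3),np.nanmax(P,0).round(3))
    print('grip')
s=load('scene0');crop(s,130,280,270,380,'pics/s1.png',5);crop(s,270,230,370,310,'pics/s2.png',7);crop(s,370,200,450,300,'pics/s3.png',6)
d=load('side0');crop(d,260,190,360,310,'pics/d2.png',5);crop(d,170,280,300,390,'pics/d3.png',5)
E
```

```text
scene0 table z noise [-0.00527881 -0.00063685  0.00433105]
[359   0  27  19 309] [-0.671  0.983  0.091] [-0.759  0.935  0.03 ] [-0.629  1.061  0.137]
[  508    10   132   133 11955] [0.331 1.258 0.235] [0.093 1.163 0.01 ] [0.503 1.722 0.263]
[188  15  35  50 754] [-0.673  0.128  0.202] [-0.774  0.067  0.045] [-0.651  0.17   0.268]
[253 120  11  18  27] [ 0.067 -0.017  0.277] [ 0.058 -0.03   0.246] [0.079 0.015 0.297]
[241 163  33  12  55] [ 0.059 -0.014  0.07 ] [ 0.011 -0.067  0.058] [0.072 0.049 0.077]
[284 257  28  45 800] [ 0.555 -0.14   0.107] [ 0.458 -0.154  0.01 ] [ 0.593 -0.067  0.133]
[214 290  34  25 448] [ 0.5   -0.341  0.043] [ 0.47  -0.391  0.01 ] [ 0.512 -0.289  0.083]
[151 307  27  34 470] [ 0.46  -0.543  0.047] [ 0.416 -0.589  0.01 ] [ 0.489 -0.492  0.083]
[192 330  19  35 421] [ 0.591 -0.479  0.05 ] [ 0.543 -0.517  0.013] [ 0.626 -0.434  0.083]
[111 411  56   9 308] [ 0.67  -0.705  0.019] [ 0.636 -0.762  0.01 ] [ 0.72  -0.633  0.027]
grip
side0 table z noise [-0.0025682   0.0005808   0.00336939]
[ 157    0  298   12 1609] [ 0.637 -2.138  0.027] [ 0.082 -2.177  0.01 ] [ 1.762 -2.103  0.074]
[481   0  52  16 589] [-0.204 -2.139  0.043] [-0.325 -2.172  0.01 ] [-0.06  -2.108  0.089]
[ 583    0   57   23 1033] [-0.736 -2.139  0.062] [-0.889 -2.176  0.01 ] [-0.573 -2.1    0.127]
[279 128  31  20 150] [ 0.678 -0.676  0.019] [ 0.635 -0.757  0.01 ] [ 0.718 -0.626  0.027]
[346 144  21  31 369] [ 0.446 -0.527  0.042] [ 0.412 -0.671  0.01 ] [ 0.483 -0.489  0.081]
[301 154  25  29 413] [ 0.573 -0.464  0.042] [ 0.534 -0.502  0.01 ] [ 0.618 -0.434  0.082]
[327 180  16  34 339] [ 0.487 -0.316  0.043] [ 0.472 -0.386  0.013] [ 0.506 -0.28   0.081]
[ 286  210   37   42 1414] [ 0.539 -0.113  0.089] [ 0.493 -0.152  0.016] [ 0.586 -0.1    0.134]
grip
```

View pics/s2.png

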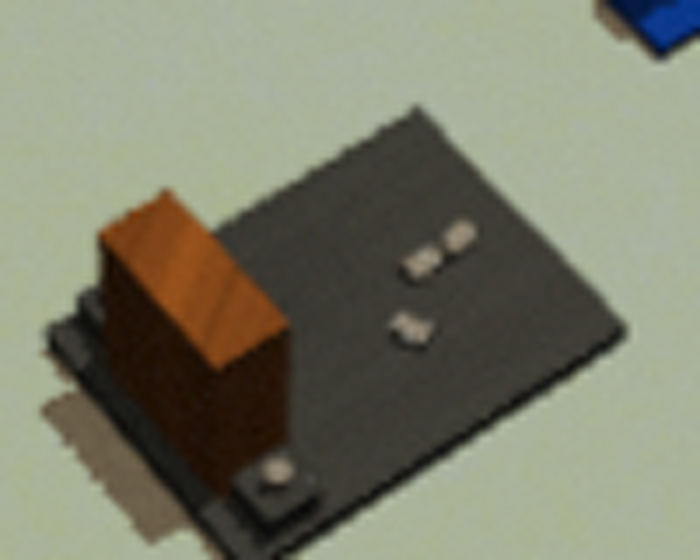

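View pics/d2.png

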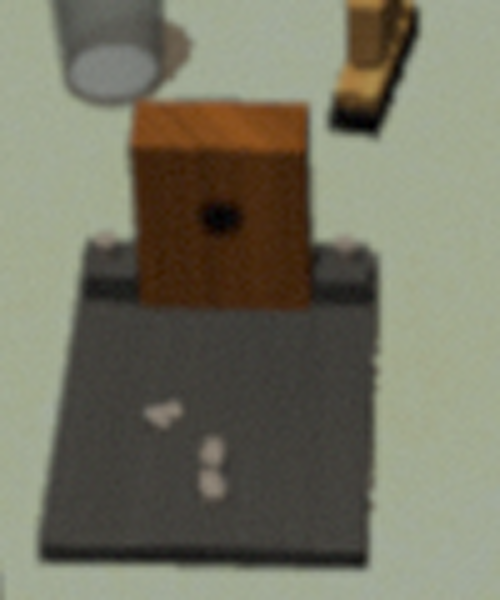

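View pics/s3.png

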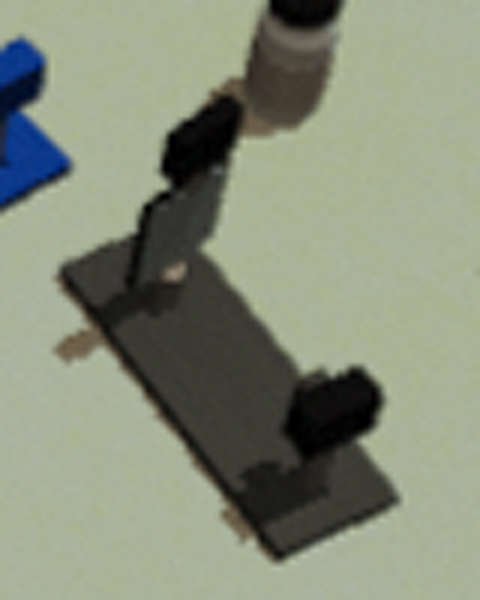

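View pics/d3.png

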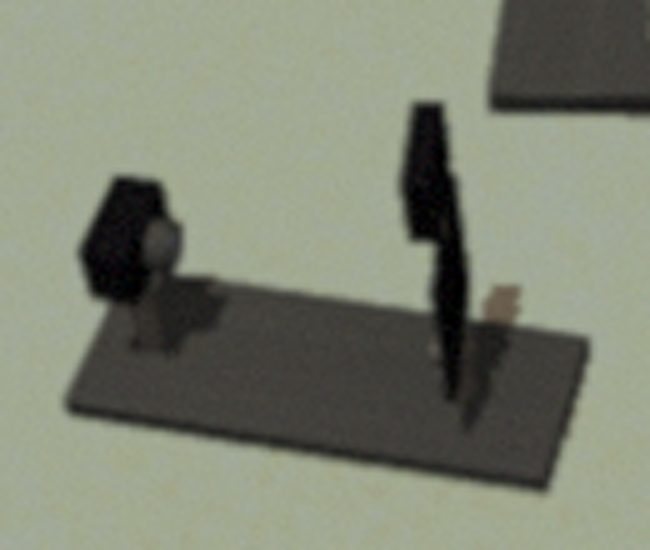

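View pics/s1.png

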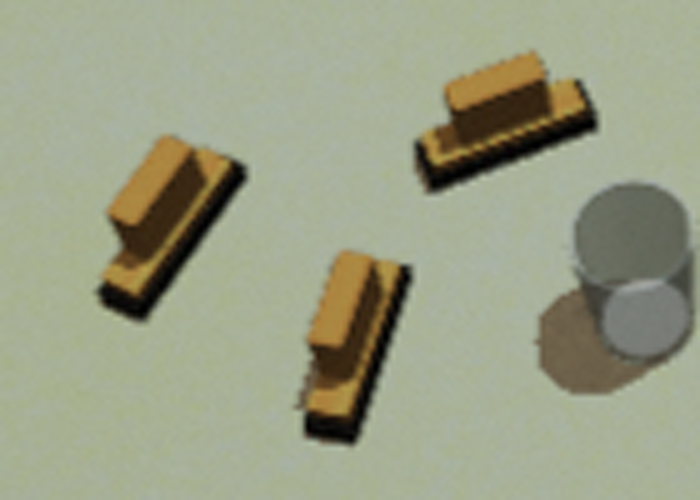

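Crops confirm: the nearest scraper is the one at scene (231,302), beside the tumbler. Three chips lie on the plate, two of them touching or nearly so. The mirror is at rest, with its knob at scene ~(404,224).

```bash
cat >> h.py <<'E'
def uvz(p,off,s): p=np.array(p,float); return (p+.5)/s-.5+np.array(off)
def frame_rect(P):
    (c,wh,a)=cv2.minAreaRect(P.astype(np.float32)); return np.array(c).round(4),np.array(wh).round(4),a
E
python3 - <<'E'
from h import *
s=load('scene0');d=load('side0')
# hand corners
print('plate scene',plane(s,uvz([(418,110),(624,327)],(270,230),7),.015).round(4)[:,:2].tolist())
print('plate side FL,FR',plane(d,uvz([(42,548),(366,552)],(260,190),5),.015).round(4)[:,:2].tolist())
print('stand scene',plane(s,uvz([(62,268),(277,548),(398,495),(205,245)],(370,200),6),.012).round(4)[:,:2].tolist())
print('stand side',plane(d,uvz([(70,402),(548,478),(587,341),(215,280)],(170,280),5),.012).round(4)[:,:2].tolist())
print('scraper grip top scene',plane(s,uvz([(447,82),(535,54),(546,80),(458,108)],(130,280),5),.075).round(4)[:,:2].tolist())
print('scraper foot bottom scene',plane(s,uvz([(430,191),(596,126)],(130,280),5),0).round(4)[:,:2].tolist())
for n,f in [('scene',s),('side',d)]:
    C=cloud(f);hsv=cv2.cvtColor(f['image'],cv2.COLOR_RGB2HSV)
    z=C[...,2]
    # generic: pixels with V low, grey
    m=((hsv[...,2]<95)&(hsv[...,1]<90)&(z>.004)&(z<.024)&(C[...,0]>.4)&(C[...,0]<.9)&(C[...,1]>-.2)&(C[...,1]<.35)).astype(np.uint8)
    k,l,st,ce=cv2.connectedComponentsWithStats(m)
    for i in range(1,k):
        if st[i,4]>300: print(n,st[i],frame_rect(C[l==i][:,:2]))
    # chips: bright pixels in plate interior
    v=np.array(f['image']).astype(int).mean(-1)
    m=((v>95)&(C[...,0]>.47)&(C[...,0]<.63)&(C[...,1]>-.07)&(C[...,1]<.07)&(z<.05)&(z>.01)).astype(np.uint8)
    k,l,st,ce=cv2.connectedComponentsWithStats(m,connectivity=4)
    for i in range(1,k):
        if st[i,4]>3: print('chip',st[i],plane(f,ce[i],.021).round(4)[0,:2])
E
```

```text
plate scene [[0.4444, 0.0499], [0.6013, 0.0657]]
plate side FL,FR [[0.597, 0.0687], [0.442, 0.0503]]
stand scene [[0.5265, 0.2033], [0.7397, 0.1936], [0.746, 0.271], [0.5545, 0.2841]]
stand side [[0.7417, 0.271], [0.5255, 0.28], [0.5234, 0.2053], [0.6983, 0.1949]]
scraper grip top scene [[0.4782, -0.3645], [0.487, -0.3103], [0.5072, -0.3126], [0.4982, -0.3664]]
scraper foot bottom scene [[0.4973, -0.3959], [0.5076, -0.2871]]
scene [ 380  239   56   54 1090] (array([0.6362, 0.237 ]), array([0.0829, 0.2223]), 87.51385498046875)
scene [ 277  246   82   67 2010] (array([ 0.5354, -0.05  ]), array([0.1646, 0.224 ]), 7.037229061126709)
chip [334 262   4   4  12] [0.5223 0.025 ]
chip [328 265   5   4  12] [0.5251 0.0032]
chip [326 275   6   4  15] [ 0.5549 -0.022 ]
side [ 268  241   68   63 3198] (array([ 0.531 , -0.0457]), array([0.1588, 0.2176]), 6.293311595916748)
side [ 183  334  105   44 2772] (array([0.6331, 0.2382]), array([0.0827, 0.2185]), 86.64945983886719)
chip [273 260   1   4   4] [ 0.6118 -0.0581]
chip [272 265   1   5   5] [ 0.61   -0.0375]
chip [289 270   7   5  22] [ 0.5552 -0.0257]
chip [271 271   1   5   5] [ 0.6077 -0.0155]
chip [270 277   1   5   5] [0.6055 0.0059]
chip [300 278   5  11  41] [0.5241 0.0099]
chip [269 284   1   4   4] [0.603  0.0286]
chip [268 290   1   4   4] [0.6009 0.049 ]
chip [267 296   1   5   5] [0.5985 0.0706]
```

```bash
python3 - <<'E'
from h import *
from plant import robot
import math
pi=math.pi
for nm,p,y in [('scr',(.4915,-.3385,.2),-.11),('scrlow',(.4915,-.3385,.044),-.11),('w0',(.473,-.006,.06),.112),('w1',(.632,.012,.06),.112),('m0',(.5748,.2407,.145),.124),('m1',(.5748,.2407,.145),-.86),('m2',(.5748,.2407,.145),-.86-.1)]:
    for a in (0,pi,-pi):
        q=robot.inverse_kinematics(p,[pi,0,y+a]);print(nm,round(a,1),None if q is None else np.round(q,2))
robot.goto([.4915,-.3385,.2],[pi,0,-.11])
f=robot.grab_frame('wrist');pickle.dump(f,open('pics/w1.pkl','wb'));cv2.imwrite('pics/w1.png',f['image'][:,:,::-1])
s=robot.sense();print(s['t'],s['tcp_pos'],s['tcp_rot'],s['wrist_force'])
E
```

```text
scr 0 [ 0.88  0.42 -0.46  1.75  0.21  1.02  0.23]
scr 3.1 [ 0.41  0.38  0.16  1.78 -0.07  0.98 -2.65]
scr -3.1 [ 0.41  0.38  0.16  1.78 -0.07  0.98 -2.65]
scrlow 0 [ 0.83  0.61 -0.4   1.87  0.34  0.73  0.13]
scrlow 3.1 [ 0.37  0.58  0.22  1.9  -0.19  0.68 -2.55]
scrlow -3.1 [ 0.37  0.58  0.22  1.9  -0.19  0.68 -2.55]
w0 0 [ 0.49  0.5  -0.7   2.13  0.52  0.68 -0.46]
w0 3.1 [-0.89  0.69  1.11  2.2  -0.89  0.82 -2.21]
w0 -3.1 [-0.89  0.69  1.11  2.2  -0.89  0.82 -2.21]
w1 0 [ 0.36  0.69 -0.65  1.76  0.53  0.87 -0.41]
w1 3.1 [-0.78  0.91  1.1   1.83 -0.95  1.04 -2.31]
w1 -3.1 [-0.78  0.91  1.1   1.83 -0.95  1.04 -2.31]
m0 0 [ 0.26  0.76 -1.11  1.72  0.74  1.15 -0.95]
m0 3.1 [ 0.29  0.8  -1.18  1.72  0.8   1.19  2.16]
m0 -3.1 [ 0.29  0.8  -1.18  1.72  0.8   1.19  2.16]
m1 0 [ 0.13  0.63 -0.85  1.72  0.55  1.04 -1.78]
m1 3.1 [ 0.29  0.8  -1.18  1.72  0.8   1.19  1.17]
m1 -3.1 [ 0.29  0.8  -1.18  1.72  0.8   1.19  1.17]
m2 0 [ 0.11  0.62 -0.82  1.73  0.52  1.03 -1.86]
m2 3.1 [ 0.29  0.8  -1.18  1.72  0.8   1.19  1.07]
m2 -3.1 [ 0.29  0.8  -1.18  1.72  0.8   1.19  1.07]
1.9 [ 0.49049125 -0.34052234  0.19994388] [ 3.14069293e+00  3.53014799e-04 -1.13570795e-01] [ 0.17488908 -0.18001447  0.63008236]
```

View pics/w1.png

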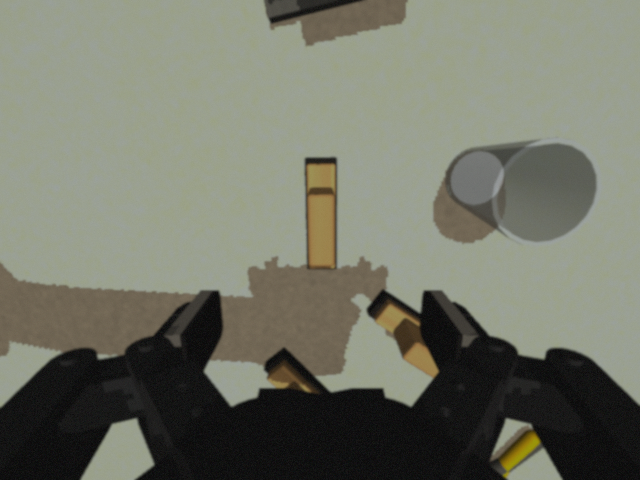

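The wrist view shows the scraper at columns 306–337, rows 158–269, aligned vertically. That means the yaw is right and it's centred between the jaws. The tumbler is clear at (545,190).

```bash
python3 - <<'E'
from h import *
from plant import robot
import math
pi=math.pi
f=load('w1')
P=plane(f,[(308,193),(334,193),(336,268),(307,268)],.075);print(P.round(4),P.mean(0))
c=P.mean(0)
d=(P[0]+P[1]-P[2]-P[3])[:2];yaw=math.atan2(-d[0],d[1]);print('yaw',yaw)
yaw=-.11 if abs(yaw+.11)<.06 else 1/0
robot.move_straight([c[0],c[1],.15],attitude=[pi,0,yaw])
print(robot.move_straight([c[0],c[1],.045],vel=.12,contact_N=8))
robot.grip(0.0,60)
s=robot.sense();print(s['t'],s['tcp_pos'],s['opening'],s['wrist_force'])
robot.move_straight([c[0],c[1],.25],vel=.2)
s=robot.sense();print(s['t'],s['tcp_pos'],s['opening'],s['wrist_force'])
for n in ('side','scene'):
    f=robot.grab_frame(n);pickle.dump(f,open(f'pics/{n}2.pkl','wb'));cv2.imwrite(f'pics/{n}2.png',f['image'][:,:,::-1])
E
```

```text
[[ 0.4855 -0.3074  0.075 ]
 [ 0.5052 -0.3096  0.075 ]
 [ 0.5006 -0.3708  0.075 ]
 [ 0.4771 -0.3681  0.075 ]] [ 0.49208192 -0.33896767  0.075     ]
yaw -0.10676500384090493
False
4.0083 [ 0.49193834 -0.33901179  0.04501188] 0.24746431156320847 [0.79399131 0.6236509  0.12892499]
5.1833 [ 0.49126526 -0.33858487  0.24856757] 0.25444899080361544 [-0.31002801  0.42189225 -1.06902253]
```

View pics/side2.png

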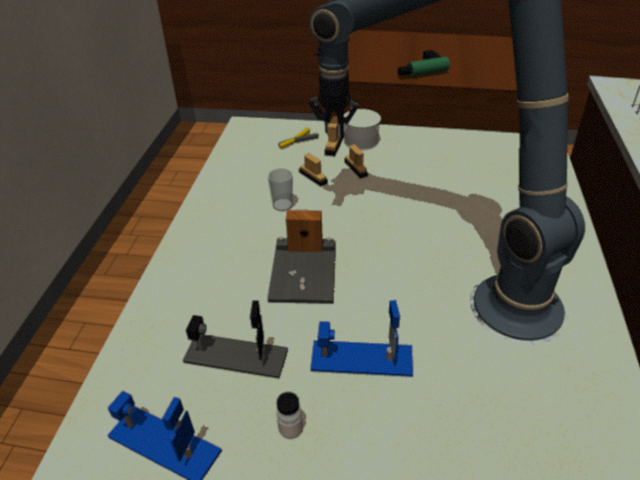

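The side view shows the scraper held upright at (333,135), with nothing else disturbed. I'll move above the plate and refine its pose from the wrist camera.

```bash
python3 - <<'E'
from h import *
from plant import robot
import math
pi=math.pi
o=np.array([.533,-.048]);y=.112;R=np.array([[np.cos(y),-np.sin(y)],[np.sin(y),np.cos(y)]])
p=o+R@[-.055,.046]
robot.goto([*p,.25],[pi,0,y])
s=robot.sense();print(s['t'],s['tcp_pos'],s['tcp_rot'][2],s['opening'],s['wrist_force'])
f=robot.grab_frame('wrist');pickle.dump(f,open('pics/w3.pkl','wb'));cv2.imwrite('pics/w3.png',f['image'][:,:,::-1])
E
```

```text
6.5333 [ 0.47376751 -0.01030236  0.24996231] 0.10879592914304959 0.24673195733308229 [-0.3993214  -0.51002252 -1.36970122]
```

View pics/w3.png

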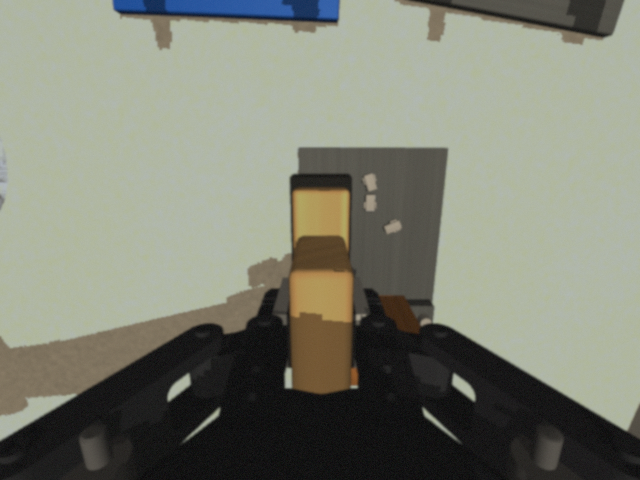

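```bash
python3 - <<'E'
from h import *
f=load('w3')
P=plane(f,[(298.5,148),(447.5,148),(433,299)],.015);print(P.round(4)[:,:2]);
a=np.arctan2(*(P[1]-P[0])[[1,0]]);print('yaw',a,'w',np.linalg.norm(P[1]-P[0]))
ax=np.array([np.cos(a),np.sin(a)]);ay=np.array([-ax[1],ax[0]])
o=(P[0]+P[1])[:2]/2-.11*ay;print('origin',o)
c=plane(f,[(370,183),(370,203),(393,227)],.021)[:,:2];print(c,(c-o)@np.c_[ax,ay])
print('stand corner', plane(f,[(612,34)],.012))
E
```

```text
[[ 0.4448  0.0508]
 [ 0.6016  0.068 ]
 [ 0.6212 -0.1062]]
yaw 0.10972170000173317 w 0.157685453135997
origin [ 0.53522865 -0.04995021]
[[ 0.52443232  0.02315674]
 [ 0.5276311   0.00177505]
 [ 0.55697086 -0.02204845]] [[-0.00272608  0.07384954]
 [-0.00188787  0.05224615]
 [ 0.02466675  0.02535316]]
stand corner [[0.74218031 0.19360249 0.012     ]]
```

```bash
python3 - <<'E'
from h import *
from plant import robot
import math
pi=math.pi
o=np.array([.5345,-.0492]);y=.111;R=np.array([[np.cos(y),-np.sin(y)],[np.sin(y),np.cos(y)]])
W=lambda px,py,z:[*(o+R@[px,py]),z]
A=[pi,0,y]
robot.move_straight(W(-.052,.049,.09),vel=.15,attitude=A)
c=robot.move_straight(W(-.052,.049,.054),vel=.03,contact_N=5)
s=robot.sense();print(c,s['t'],s['tcp_pos'],s['opening'],s['wrist_force'])
z=s['tcp_pos'][2]
if not .054<z<.066: raise SystemExit('odd z')
z=max(z,.059)
robot.move_straight(W(-.052,.049,z),vel=.05)
print(robot.sense()['wrist_force'])
c=robot.move_straight(W(.105,.049,z),vel=.06,contact_N=30)
s=robot.sense();print(c,s['t'],s['tcp_pos'],s['opening'],s['wrist_force'])
robot.move_straight(W(.105,.049,.12),vel=.15)
robot.move_straight(W(.12,.049,.27),vel=.25)
for n in ('side','scene','wrist'):
    f=robot.grab_frame(n);pickle.dump(f,open(f'pics/{n}4.pkl','wb'));cv2.imwrite(f'pics/{n}4.png',f['image'][:,:,::-1])
s=robot.sense();print(s['t'],s['opening'])
d=load('side4');crop(d,220,120,380,320,'pics/d4.png',3)
d=load('scene4');crop(d,240,190,400,320,'pics/s4.png',5)
E
```

```text
True 8.725 [ 0.47722447 -0.00627396  0.05997002] 0.24828065998906532 [-0.84559668 -0.6071843   4.65407052]
[0.91397645 0.14745566 0.83281285]
True 9.5417 [ 0.47848901 -0.00602499  0.06019084] 0.25397292601528904 [-1.84043836  0.20017523  5.46623496]
11.7083 0.2531746183230073
```

View pics/d4.png

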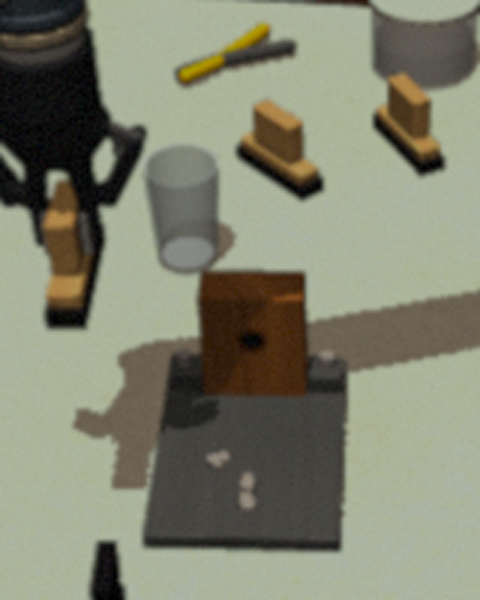

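View pics/s4.png

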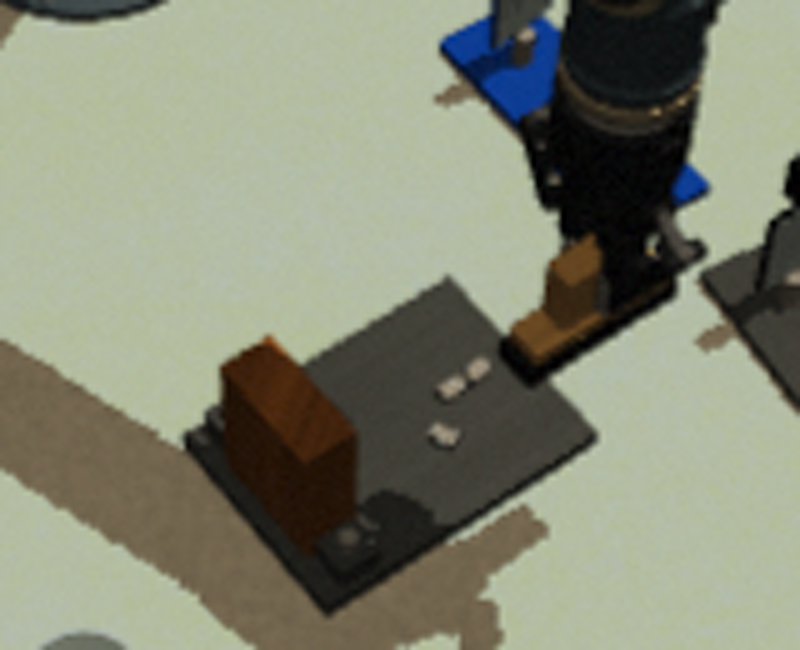

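The chips are still in place. The 30 N contact stop tripped straight away on a start-up spike, with only about 5 N of steady force, so the stroke never happened. I'll repeat it in short segments, slightly higher, and check the force at each one.

```bash
python3 - <<'E'
from h import *
from plant import robot
import math
pi=math.pi
o=np.array([.5345,-.0492]);y=.111;R=np.array([[np.cos(y),-np.sin(y)],[np.sin(y),np.cos(y)]])
W=lambda px,py,z:[*(o+R@[px,py]),z]
A=[pi,0,y]
robot.move_straight(W(-.052,.049,.2),vel=.25,attitude=A)
robot.move_straight(W(-.052,.049,.075),vel=.15)
c=robot.move_straight(W(-.052,.049,.055),vel=.03,contact_N=4)
s=robot.sense();z=s['tcp_pos'][2];print(c,z,s['wrist_force'])
z=min(max(z,.0595),.0615)+.0003
robot.move_straight(W(-.052,.049,z),vel=.05)
print(robot.sense()['wrist_force'])
for px in (-.04,-.02,0,.03,.06):
    robot.move_straight(W(px,.049,z),vel=.06)
    s=robot.sense();print(px,s['t'],s['tcp_pos'].round(4) if hasattr(s['tcp_pos'],'round') else s['tcp_pos'],round(s['opening'],3),np.round(s['wrist_force'],1))
robot.move_straight(W(.105,.049,z),vel=.06)
s=robot.sense();print(s['t'],s['opening'],s['wrist_force'])
robot.move_straight(W(.11,.049,.12),vel=.15)
robot.move_straight(W(.11,.049,.25),vel=.25)
for n in ('side','scene','wrist'):
    f=robot.grab_frame(n);pickle.dump(f,open(f'pics/{n}5.pkl','wb'));cv2.imwrite(f'pics/{n}5.png',f['image'][:,:,::-1])
print(robot.sense()['t'])
d=load('side5');crop(d,220,120,380,320,'pics/d5.png',3)
d=load('scene5');crop(d,240,190,400,320,'pics/s5.png',5)
E
```

```text
True 0.059826131164998804 [-0.76698196 -0.6212511   5.33326024]
[ 0.53069383  1.49274498 -1.26868218]
-0.04 14.7083 [ 0.4895 -0.0049  0.06  ] 0.249 [-0.8  0.4 -0.9]
-0.02 15.1917 [ 0.5092 -0.0028  0.0599] 0.246 [-1.5 -0.1 -1.1]
0 15.675 [ 5.289e-01 -5.000e-04  5.990e-02] 0.25 [-1.  -0.4 -2. ]
0.03 16.325 [0.5588 0.0029 0.0599] 0.252 [-0.3 -0.6 -1.6]
0.06 16.975 [0.5885 0.0062 0.0599] 0.252 [ 0.2  0.4 -1.8]
17.875 0.24891887278741612 [-0.15170917 -0.34497535 -2.13513682]
19.2417
```

View pics/d5.png

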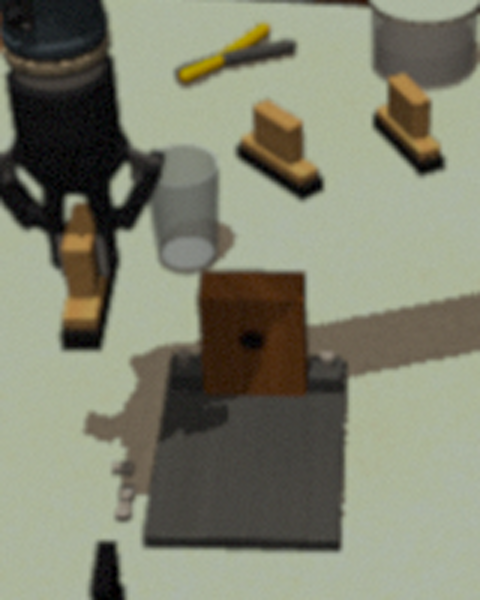

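View pics/s5.png

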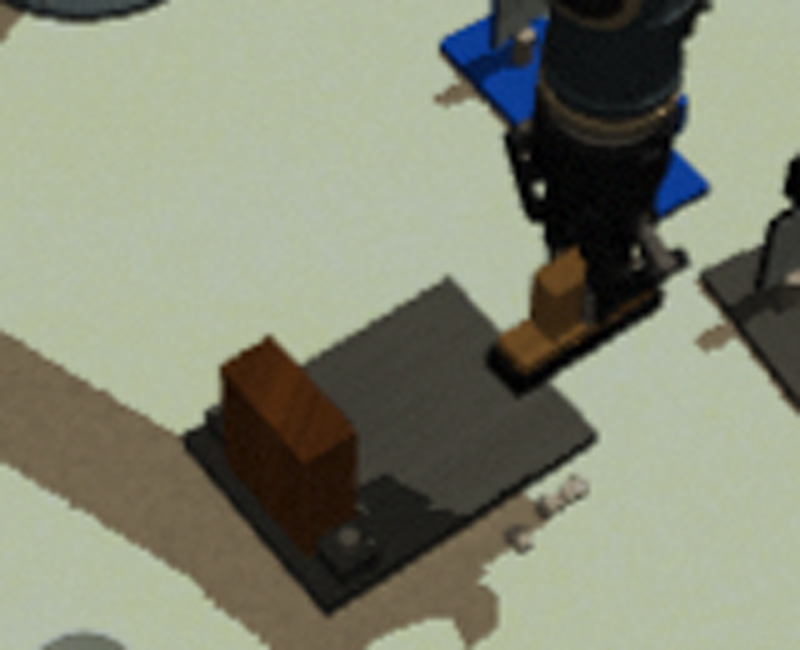

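View pics/wrist5.png

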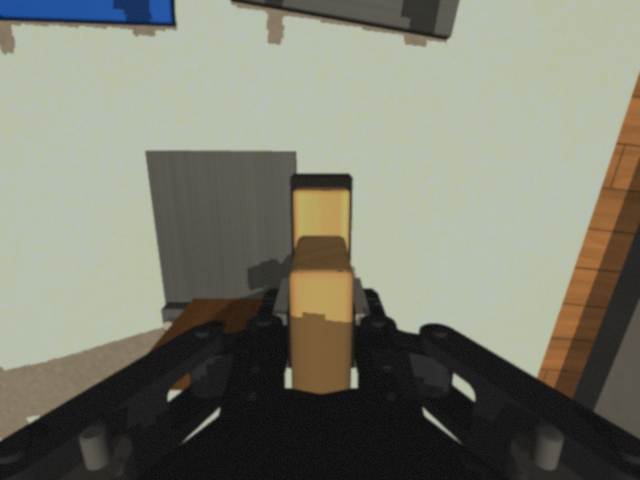

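All three chips are now on the worktop, in scene crop s5 at (515,540), (550,500) and (575,488), just beyond the plate's +x edge. The plate is clear. Next I'll set the scraper back on its original free spot.

```bash
python3 - <<'E'
from h import *
from plant import robot
import math
pi=math.pi
A=[pi,0,-.11];x,y=.492,-.339
robot.goto([x,y,.25],A)
robot.move_straight([x,y,.07],vel=.2,attitude=A)
c=robot.move_straight([x,y,.040],vel=.03,contact_N=4)
s=robot.sense();print(c,s['t'],s['tcp_pos'],s['wrist_force'])
robot.sleep(.2);robot.grip(1.0)
robot.move_straight([x,y,.2],vel=.15)
robot.goto([.5748,.20,.30],[pi,0,.124-pi])
for n in ('side','scene','wrist'):
    f=robot.grab_frame(n);pickle.dump(f,open(f'pics/{n}6.pkl','wb'));cv2.imwrite(f'pics/{n}6.png',f['image'][:,:,::-1])
s=robot.sense();print(s['t'],s['tcp_pos'],s['joint_pos'],s['wrist_force'])
E
```

```text
True 22.4917 [ 0.49204662 -0.33897493  0.0448764 ] [ 0.37111932 -0.7350446   4.32145536]
26.675 [0.57515146 0.19908872 0.29971512] [ 0.37898243  0.5701814  -1.17338708  1.58179351  0.53524151  1.35140216
  2.40594894] [0.46590857 0.90256964 1.01548563]
```

View pics/scene6.png

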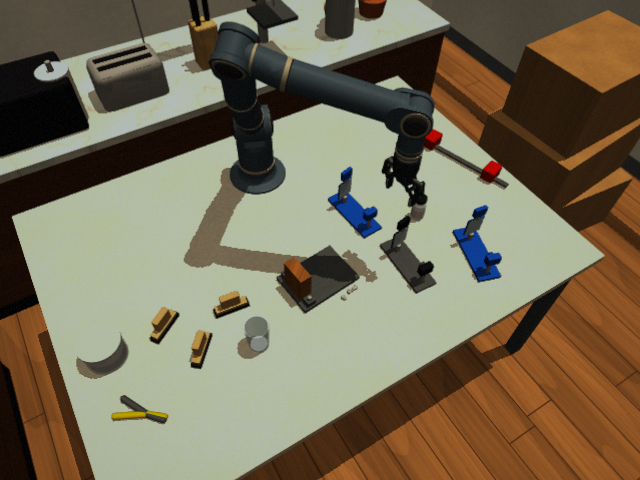

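View pics/wrist6.png

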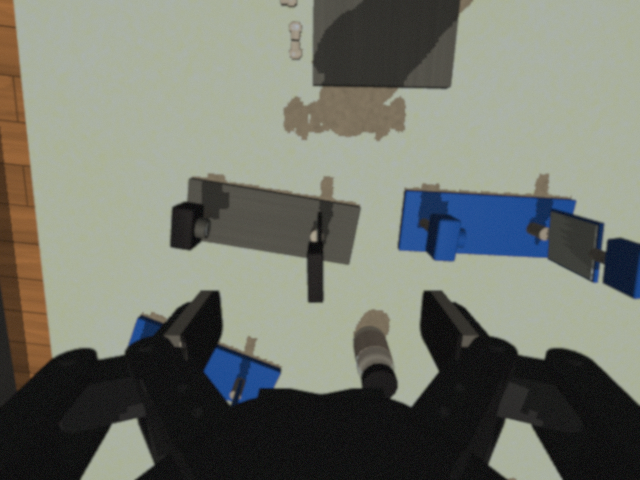

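The scene shows the scraper standing at (231,302) and released. In the wrist view the grey stand's corners are at (191,178), (359,206) and (348,264), the knob top spans (309–323, 243–301), and the plate's near edge runs (313,87)–(450,87).

```bash
python3 - <<'E'
from h import *
f=load('wrist6')
crop(f,160,165,370,310,'pics/w6a.png',3.8)
crop(f,290,40,470,110,'pics/w6b.png',4)
C=cloud(f)
P=C[165:280,160:365].reshape(-1,3);hsv=cv2.cvtColor(f['image'],cv2.COLOR_RGB2HSV)[165:280,160:365].reshape(-1,3)
m=(P[:,2]>.005)&(P[:,2]<.02)&(hsv[:,2]<110)&(hsv[:,1]<90)
print(m.sum(),frame_rect(P[m][:,:2]))
print('z knob',np.nanmedian(C[255:290,312:320,2]))
print('knob',plane(f,[(309,243),(323,243),(323,301),(309,301)],.171).round(4), plane(f,[(316,272)],.171))
E
```

```text
8752 (array([0.6365, 0.2376]), array([0.0793, 0.2182]), 87.15538787841797)
z knob 0.16969884740974595
knob [[0.5848 0.2104 0.171 ]
 [0.5736 0.2091 0.171 ]
 [0.5672 0.2603 0.171 ]
 [0.579  0.2617 0.171 ]] [[0.57623315 0.23472752 0.171     ]]
```

View pics/w6a.png

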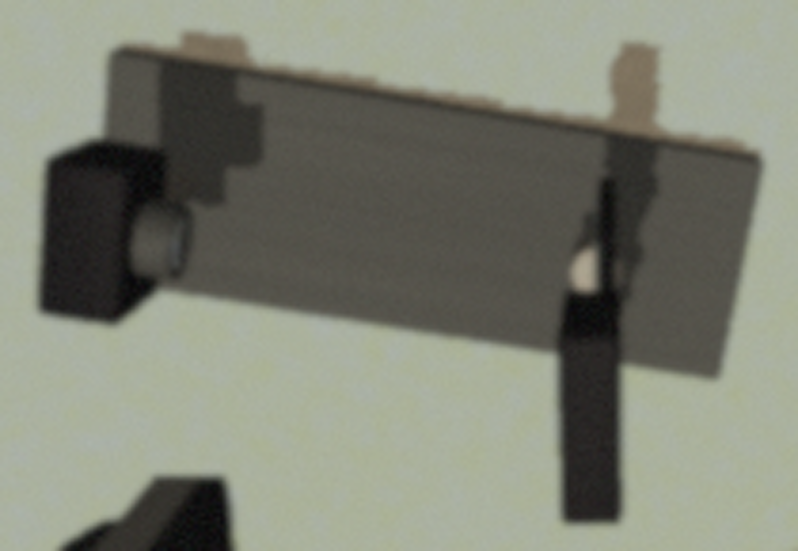

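View pics/w6b.png

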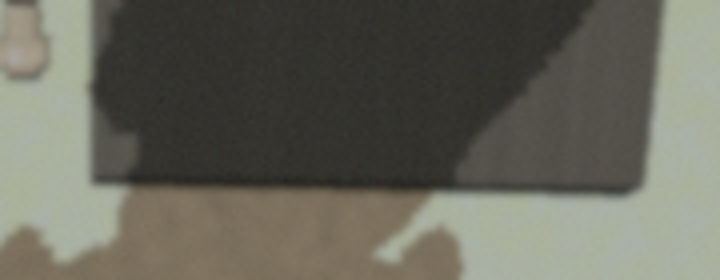

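```bash
python3 - <<'E'
from h import *
f=load('wrist6')
k=plane(f,uvz([(562,338),(620,340),(620,520),(562,520)],(160,165),3.8),.171)[:,:2]
e=((k[0]+k[1])-(k[2]+k[3]));print('knob c',k.mean(0),'bar dir',np.degrees(np.arctan2(e[1],e[0])))
q=plane(f,uvz([(118,54),(758,157),(717,377)],(160,165),3.8),.012)[:,:2];print('stand',q.round(4))
d=q[0]-q[1];print('stand yaw',np.degrees(np.arctan2(d[1],d[0])),'len',np.linalg.norm(d),np.linalg.norm(q[2]-q[1]))
ax=d/np.linalg.norm(d);piv=(q[1]+q[2])/2+.05*ax;print('pivot',piv)
p=plane(f,uvz([(93,181),(642,188)],(290,40),4),.015)[:,:2]
print('plate',p.round(4));d=p[0]-p[1];a=np.arctan2(d[1],d[0]);print(a,np.linalg.norm(d))
ax2=d/np.linalg.norm(d);ay2=np.array([-ax2[1],ax2[0]]);o=p.mean(0)-.11*ay2;mk=o-.06*ay2;print('o',o,'mark',mk)
for piv,sy in ((piv,np.arctan2(ax[1],ax[0])),(np.array([.5755,.2403]),-.05)):
    h=mk-piv;l=.12*np.array([np.cos(sy),np.sin(sy)])
    ah=np.arctan2(h[1],h[0]);n=(ah+sy)/2;print('hole ang',ah,'normal',n,np.degrees(n),'from rest',n-sy-.175)
E
```

```text
knob c [0.57628097 0.24028478] bar dir -83.27379802255321
stand [[0.7399 0.1943]
 [0.5273 0.2026]
 [0.5297 0.2815]]
stand yaw -2.2331056562114755 len 0.21275016680001016 0.07891162695412784
pivot [0.57847336 0.2400772 ]
plate [[0.6017 0.0696]
 [0.4451 0.052 ]]
0.11181893163315988 0.15757536138280015
o [ 0.53566791 -0.04852691] mark [ 0.54236307 -0.10815219]
hole ang -1.674123873011201 normal -0.8565494596284998 -49.07666898092433 from rest -0.992574413382701
hole ang -1.6656086931008987 normal -0.8578043465504493 -49.148568705318205 from rest -0.9828043465504492
```

Pivot is about (0.576, 0.240) and the hole about (0.541, -0.108). The target normal is about -0.86 rad from four consistent estimates, and the rest normal about +0.12. Now I'll grasp and turn.

```bash
python3 - <<'E'
from h import *
from plant import robot
import math
pi=math.pi
x,y=.576,.2403;n0=.12
A=lambda n:[pi,0,n-pi]
robot.move_straight([x,y,.26],vel=.15,attitude=A(n0))
c=robot.move_straight([x,y,.145],vel=.1,contact_N=8);print(c)
robot.grip(0.0,70)
s=robot.sense();print(s['t'],s['tcp_pos'],s['tcp_rot'],s['opening'],s['wrist_force'],s['torque'])
if s['opening']>.1 and not c:
  for n in np.linspace(n0,-.86,8)[1:]:
    robot.move_straight([x,y,.145],vel=.1,attitude=A(n))
    s=robot.sense();print(round(n,3),s['t'],np.round(s['tcp_pos'],4),s['tcp_rot'][2]+pi,round(s['opening'],3),np.round(s['wrist_force'],1),np.round(s['torque'],2))
for nm in ('side','scene','wrist'):
    f=robot.grab_frame(nm);pickle.dump(f,open(f'pics/{nm}7.pkl','wb'));cv2.imwrite(f'pics/{nm}7.png',f['image'][:,:,::-1])
print(robot.sense()['t'])
crop(load('side7'),170,180,370,330,'pics/d7.png',4);crop(load('scene7'),250,180,450,320,'pics/s7.png',4)
E
```

```text
False
29.15 [0.57527473 0.24025436 0.14520386] [-3.14093015e+00 -1.20662299e-03 -3.02118299e+00] 0.1520736382461223 [-3.60704818 -0.98288251  3.72678405] [-0.25385354  0.64399062  0.0312223 ]
-0.02 29.4417 [0.5753 0.2403 0.1452] 6.266203826896085 0.157 [-4.4 -1.9  5. ] [-0.32  0.84 -0.05]
-0.16 29.7333 [0.5753 0.2403 0.1452] 6.1258698592771985 0.153 [-4.8 -2.2  5.1] [-0.38  0.86  0.05]
-0.3 30.025 [0.5753 0.2402 0.1452] 5.985955558422395 0.154 [-4.7 -2.2  5.7] [-0.43  0.88  0.07]
-0.44 30.3167 [0.5752 0.2403 0.1452] 5.846078816819983 0.152 [-5.6 -2.1  4.9] [-0.45  0.95  0.03]
-0.58 30.6083 [0.5752 0.2403 0.1452] 5.7061279336841295 0.156 [-4.7 -2.6  5.6] [-0.39  0.92  0.03]
-0.72 30.9 [0.5752 0.2403 0.1452] 5.566221498101597 0.151 [-4.2 -1.6  6.4] [-0.42  0.94  0.06]
-0.86 31.1917 [0.5752 0.2403 0.1452] 5.426232264528622 0.158 [-4.8 -2.7  5.2] [-0.37  0.91  0.03]
31.3417
```

View pics/d7.png

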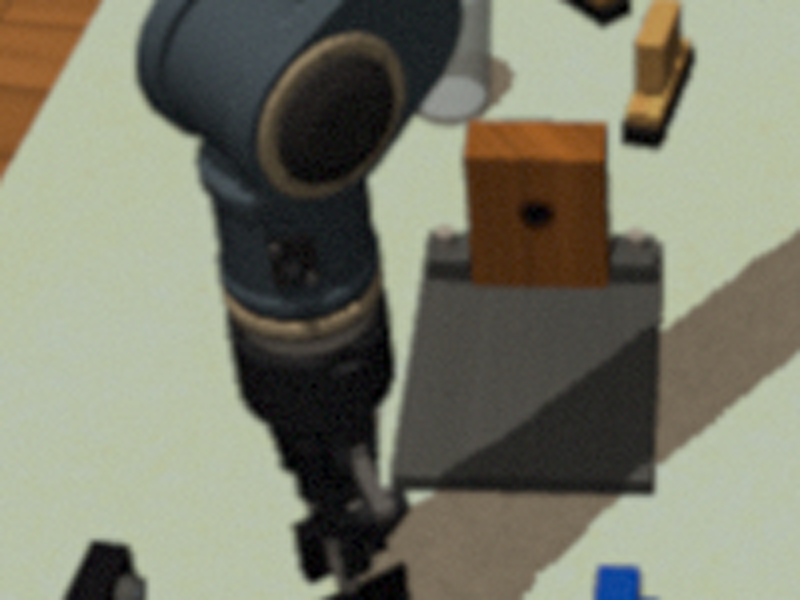

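View pics/s7.png

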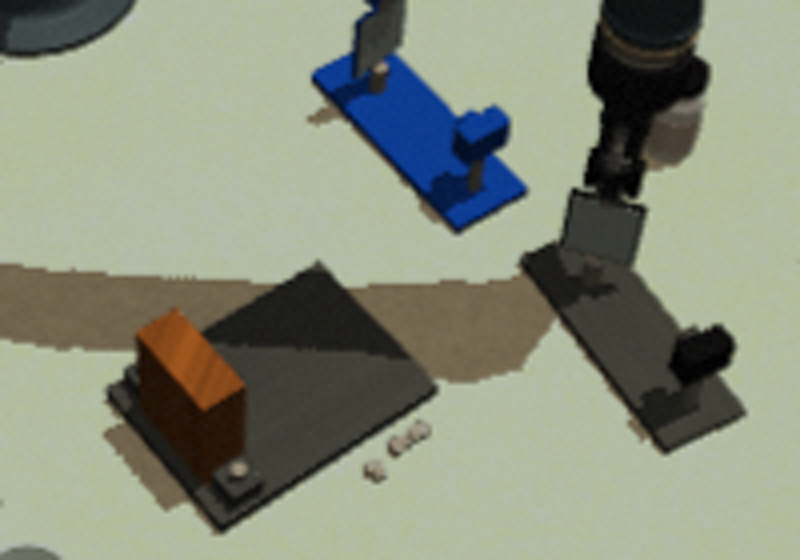

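View pics/wrist7.png

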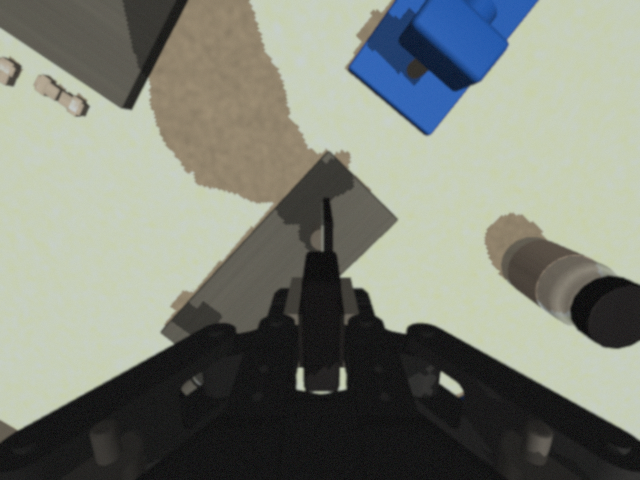

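```bash
python3 - <<'E'
from h import *
f=load('scene7')
t=plane(f,uvz([(572,190),(645,207)],(250,180),4),.117)[:,:2];b=plane(f,uvz([(562,254),(632,273)],(250,180),4),.043)[:,:2]
for e in (t,b):
    d=e[0]-e[1];print('mirror edge len',np.linalg.norm(d),'normal',np.arctan2(d[1],d[0])+np.pi/2,'mid',e.mean(0))
w=load('wrist7')
q=plane(w,[(328,152),(397,219),(164,330)],.012)[:,:2];d=q[2]-q[0];e=q[0]-q[1]
print('stand',q.round(4),np.arctan2(d[1],d[0]),np.arctan2(e[1],e[0])+np.pi/2,np.linalg.norm(e))
sy=-.05;ax=np.array([np.cos(sy),np.sin(sy)]);print('pivot',(q[0]+q[1])/2+.05*ax)
# hole direct, scene can't; side: hole centre pixel, two heights
g=load('side7');h=plane(g,uvz([(537,213)],(170,180),4),.08);print('hole side',h)
g=load('side0');h=plane(g,uvz([(221,217)],(260,190),5),.08);print('hole side0',h)
E
```

```text
mirror edge len 0.06013203792460383 normal -0.8299172274742461 mid [0.57248089 0.2434501 ]
mirror edge len 0.0600607053414817 normal -0.8700716014226137 mid [0.5808156  0.23837198]
stand [[0.5261 0.2047]
 [0.5291 0.2815]
 [0.7375 0.1956]] -0.043104823056632574 -0.03847437405985299 0.07677836997451819
pivot [0.57751113 0.24059648]
hole side [[ 0.53837093 -0.11215552  0.08      ]]
hole side0 [[ 0.5384748  -0.11163731  0.08      ]]
```

Independent checks agree: the mirror normal from its edges is -0.83 to -0.87, the tool is at -0.857, and the geometry wants -0.860. The scraper is upright, the chips are off the plate, and the bystanders look unmoved. I'll make one last state check and hand in.

```bash
python3 - <<'E'
from h import *
from plant import robot
a=load('scene0')['image'].astype(int);b=load('scene7')['image'].astype(int)
for n,(x0,y0,x1,y1) in {'tumbler':(242,314,274,354),'scraper':(210,288,252,318)}.items(): print(n,np.abs(a-b)[y0:y1,x0:x1].mean())
w6,w7=load('wrist6'),load('wrist7')
print('jar top, wrist6/7',plane(w6,[(380,379)],.1),plane(w7,[(612,312)],.1))
robot.sleep(.3)
s=robot.sense();print(s['t'],s['tcp_rot'][2]+np.pi-2*np.pi,s['opening'],np.round(s['wrist_force'],1))
robot.close_job()
E
```

```text
tumbler 7.08359375
scraper 10.653439153439153
jar top, wrist6/7 [[0.48382726 0.38713042 0.1       ]] [[0.48444792 0.38795109 0.1       ]]
31.6417 -0.8567097430919519 0.15744292436930965 [-5.6 -2.7  6. ]
the job is handed in; nothing more can be done
```

The job is done and handed in at about 32 s of the 67 s allowed; no verdict was reported.

**What I did:**
- **Wiping:** I gripped the scraper nearest the base and wiped all three chips over the plate's +x edge in one stroke. An earlier attempt stopped after about 1 mm on a false contact reading and didn't disturb the chips.
- **Scraper:** I stood it upright on its original spot and let go.
- **Mirror:** I gripped the knob and turned it about 0.98 rad clockwise, and I was still holding it at hand-in.

**Last checks:**
- **Chips and scraper:** The pictures show all three chips on the worktop just past the plate edge, and the scraper standing.
- **Jar:** It moved less than about 1 mm between the two wrist views, both taken in the mirror phase; I have no matching measurement from the start.
- **Tumbler:** It looked unmoved by eye only. Comparing the first and last pictures gave small differences at the tumbler and the scraper (mean 7 and 11 grey levels), and I had no reference for how large a real move would show.
- **Mirror angle:** The gripper holds the normal at -0.857 rad, and my geometry wants -0.860. That puts the line of sight about 2 mm off the hole's centre by calculation.

**Where measurements disagreed:**
- The mirror's own edges gave less precise angles of -0.83 and -0.87 rad.
- The cameras differed by 2–4 mm on positions and about 0.02 rad on the stand's direction, so the real aiming error could be several millimetres.
- I could not check what the little camera actually sees.

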